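# Lever the snap-in battery cover off with a pry tool

## Robot

A 6-joint arm with a two-finger parallel gripper is mounted at the origin on a cart in front of the work surface, level with it; the furniture and walls round the work are solid. World frame = base frame: x ahead of the robot, y to its left, z up, the work surface at z = 0. Lengths are in m, angles in rad, forces in N, time in s.
With the tool pointing down it reaches from about 0.35 to 0.975 m from the base axis. Payload 7.1 kg.
Tool frame: the origin (TCP) lies between the finger pads; the fingertips stand 8 mm ahead of it and the grasp point (between the pads) lies 11 mm behind it; z points along the fingers, y is the line along which they close (so a half turn about z gives the same grasp; the last joint's range is limited). The gripper opens to 88 mm and grips with 3 to 60 N. Pads are 20 mm wide; open, the fingers measure 115 mm over their backs; the gripper's body (75 mm by 178 mm) begins 61 mm behind the grasp point.
Start: joints at [-1.358, 0.423, 1.63, -0, 1.089, -0.019], TCP at [0.144, -0.608, 0.231] pointing down, gripper open.
Joint ranges: [-3, 3], [-0.9, 2.11], [0.09, 2.58], [-1.31, 4.45], [0.11, 2.69], [-2.54, 2.54]. Speed limits (rad/s): [2.39, 2.39, 3.01, 3.14, 3.14, 3.14].

## Interface

Orientations are given as a unit quaternion [x, y, z, w].
In Python, from cell import arm gives the robot as it stands. The module is installed in compiled form; this text tells all that it offers.
- The arm moves only by the tool arm_command, never from a script. Its arguments are lists of equal length, an entry for each row: "gripper": the opening in per cent of the stroke, from 0 (shut) to 100 (fully open); "slide": the shift along the world's x, y, z in cm, a list of three; "twist": the turn, a rotation vector about the world's x, y, z in rad, a list of three. In form: {"gripper": [gripper, ...], "slide": [[x, y, z], ...], "twist": [[rx, ry, rz], ...]}. A call has 1 to 8 rows; each row is the pose to reach, as a shift and turn from the pose commanded when the call began; what a row does not reach only later rows make up. A row lasts 1/12 s, in which the tool goes at most 41.7 mm and 7.16 degrees, less where a joint would pass 70% of its speed; a pose out of reach is approached as far as the arm can. A call with a gripper value outside its range is refused whole. The fingers move at their own pace and stop on an object; the grip force is fixed at half the most. Time passes only in rows, so rows that repeat a pose let the fingers close. It gives the time, the measured TCP pose, the force, the opening and the grip force at its end, in the units of the state.
- arm.get_obs(): the state, without advancing time (a new reading comes with each control period).
- arm.capture(name): name is "scene" or "top" or "wrist"; returns a dict with "pixels" (420x560x3 uint8, red, green, blue), "depth" (420x560 float32, m along the optical axis (not along the pixel's ray), 0 where there is no reading), "camera_matrix" (3x3 intrinsics, pixels), "distortion" ([k1, k2, p1, p2, k3] as OpenCV has them; the pictures are not rectified), "rvec" (rotation vector, rad) and "tvec" (3), from world to camera coordinates, as OpenCV has them; the wrist camera has in their place "mount" (4x4, takes a point from camera to tool coordinates, whose origin is the TCP and whose axes are the flange's). Camera axes: x right, y down, z forward; pixel columns grow to the right and rows downward; lengths in m; the calibration is good to about 2 mm. A picture is of the moment at which its call begins: read the wrist's pose just before it.
- arm.close_job(): hands the job in; it is judged then, once.
The state is a dict: "time": time; "q": joint angles; "qd": joint speeds; "joint_torque": joint torques, N m; "position": TCP position; "ee_rot": TCP orientation; "contact_force": force on the tool from outside, world axes, zero at the start; "torque": the same for the moment, N m; "gripper_width": finger opening in m; "finger_force": force on a finger pad.
Only numpy, scipy, OpenCV 4.12 (cv2) and the standard library are available. Lean on these libraries where they do the work, as an engineer would, in place of code of your own. Each camera call takes 0.05 s, during which the arm holds its last target. There are 200 camera calls.

## Task

Open the grey battery box so its cells can be changed: push the blade of the wooden-handled pry tool into the notch under the front edge of the cover and lever the cover up until its catches let go; do not touch the cover with the gripper before it has sprung up. Then lay the cover, outer face up and flat, inside the plywood tray, and leave the pry tool lying on the bare worktop. Leave the two thread spools where they stand.

Things in the scene. Friction and masses are not known exactly. Their poses are not given: they have to be found in the camera images.
- battery_box: Grey box, 130 (x) x 104 (y) x 100 mm high, fixed to the worktop. Origin: centre of its underside; z up; its front, with the pry notch, faces its own -x, roughly towards the robot. In its top is an opening (x from -59 to +34 mm, 59 mm wide) in which the cover sits flush; inside it is hollow down to z = 46 mm, so a blade can go in under the cover up to 80 mm deep.
- pry_notch (a point): Fulcrum: middle of the outer edge of the notch's sill on the box's front face (box x = -65, z = 86.5 mm). Axes as the box's; the blade goes in along +x. The notch is 40 mm wide and cuts through the 6 mm thick front wall from the sill to the top. The seated cover's underside lies 8.5 mm above the sill; this gap is the slot for the blade, clear between the cover's legs (34 mm apart).
- cover_mid (a point): Centre of the cover's plate: grey plastic, loose, 60 g, 90 (x) x 56 (y) x 5 mm, z normal to its outer face. Seated, it is flush with the box's top and cannot be gripped. Sprung up, the front part of its two long sides stands proud of the box's top (100 mm) and can be gripped across the 56 mm, about 30 mm in front of (own -x) this centre.
- cover_lip (a point): Middle of the cover's front edge, half-way up the plate, 45 mm from the plate's centre to its own -x; 97.5 mm above the worktop when seated. Two sprung catches in the box hold the cover's legs: they let go when this edge is raised 5 to 6 mm (about 15 to 20 N there), then push it on and hold it 10 to 13 mm up, the cover tilted 6 to 8 degrees with its rear edge still in the opening.
- tool_grip (a point): Where to grip the pry tool: on its handle's axis, 12 mm above the worktop as it lies. x points along the tool to the tip, z up (normal to the blade). Wooden handle 24 x 24 mm in section, from 52 mm behind this point to 24 mm before it; ferrule 19 mm thick up to 34 mm; then a flat steel blade 16 mm wide, 3 mm thick, on the handle's axis, up to 107 mm before this point.
- tool_tip (a point): Middle of the blade's end edge, 107 mm from the grip point along the tool's x.
- tray: Open plywood tray, 170 (x) x 140 (y) x 16 mm high, walls and floor 5 mm thick, fixed. Origin: centre of its underside; z up. It stands left or right of the box; the pry tool lies on the other side.
- spool_0_mid (a point): Centre of a standing thread spool, 29 mm diameter, 48 mm high; a bystander, to the left of the box.
- spool_1_mid (a point): Centre of another such standing thread spool; a bystander, to the right of the box.
- cover: The same cover; origin at the centre of the plate's underside, axes as at its centre. Two legs near its front (x = -34 to -24 mm, y = 17 to 24 mm either side) and a rib near its rear (x = 36 mm) reach 12 mm below the plate's underside; on a flat floor it stands level on them. At its rear a tongue, 4.5 mm long, sits under the rim of the box's opening: with the front up, draw the cover about 8 mm forward (own -x), then lift it off.
- pry_tool: The same pry tool, 90 g; origin 12 mm below its handle's axis and 10 mm behind the grip point, axes as there.
Not all that is in view belongs to the job. Of the things like the cover, leave any that is orange; of the rest the smaller one is meant.

How it is judged:
On the way, in this order (a step that is already met when the one before it is completed fails the run):
1. the pry tool lifts the cover's front edge at least 3 mm out of its seat (z of cover_lip in the frame of battery_box above 0.1005 m and contact force between pry_tool and cover above 0.3 N), for 0.04 s.
2. the cover is past its catches: front edge at least 7 mm up (z of cover_lip in the frame of battery_box above 0.1045 m), for 0.2 s.
At the end, for the whole second after the job is handed in: The cover lies at rest in the tray, flat on its floor (within 7 degrees), outer face up, its centre within 50 mm (along the tray's x) and 45 mm (along y) of the tray's centre; the pry tool lies at rest on the bare worktop, not on or in anything; both are released (x of cover_mid in the frame of tray between -0.05 and 0.05 m and y of cover_mid in the frame of tray between -0.045 and 0.045 m and z of cover_mid in the frame of tray between 0.012 and 0.026 m and angle between cover_mid's own z axis and vertical below 0.12 rad and linear speed of each of cover, pry_tool below 0.02 m/s and height (world z) of each of tool_grip, tool_tip below 0.0165 m); the robot touches nothing.
It fails at once if the gripper's fingers touch the cover while it is still in its seat (contact force between the fingers and cover above 0.5 N and z of cover_lip in the frame of battery_box between 0.09 and 0.1005 m and horizontal distance between cover_mid and battery_box below 0.03 m).
It fails at once if a thread spool is moved more than 30 mm (distance of any of spool_0_mid, spool_1_mid from where it was at the start of the episode above 0.03 m).
It also fails if it takes over 67 s, if anything falls off the work surface, if the arm or the gripper's body presses on something with over 40 N, if the wrist force passes 120 N, or if a joint passes its speed limit or range.

## Working session

There is one attempt and no reset: what is moved stays moved. The work goes in short steps, Python scripts to look and compute and a tool call to move; the robot and the scene stay as the last step left them, time stands still between calls to the robot, and variables do not carry over. Pictures are saved under pics/ and viewed, at most 10 in all, crops included, and the job is handed in when it is done.

Besides the shell and the picture viewer there is one more tool, called after "Emit:" as name(argument=value, ...) on one line, values as JSON. arm_command: Moves the arm, as the interface text tells. Its arguments: {"type":"object","properties":{"gripper":{"type":"array","items":{"type":"number"}},"slide":{"type":"array","items":{"type":"array","items":{"type":"number"}}},"twist":{"type":"array","items":{"type":"array","items":{"type":"number"}}}},"required":["gripper","slide","twist"]}

```bash
mkdir -p pics; cat > h.py <<'E'
import numpy as np, cv2, pickle
from cell import arm
def cam(c):
    R=cv2.Rodrigues(np.array(c['rvec'],float))[0]; return R,np.array(c['tvec'],float).ravel()
def pts(c,T=None):
    """world xyz image from depth"""
    h,w=c['depth'].shape
    u,v=np.meshgrid(np.arange(w),np.arange(h))
    p=cv2.undistortPoints(np.stack([u,v],-1).reshape(-1,1,2).astype(float),np.array(c['camera_matrix']),np.array(c['distortion'])).reshape(h,w,2)
    P=np.dstack([p,np.ones((h,w))])*c['depth'][...,None]
    if T is None:
        R,t=cam(c); return (P-t)@R
    return P@T[:3,:3].T+T[:3,3]
def wristT(o,c):
    from scipy.spatial.transform import Rotation as Ro
    T=np.eye(4);T[:3,:3]=Ro.from_quat(o['ee_rot']).as_matrix();T[:3,3]=o['position'];return T@np.array(c['mount'])
E
python3 - <<'E'
from h import *
o=arm.get_obs();print(o)
ims=[]
for n in('scene','top'):
    c=arm.capture(n);pickle.dump(c,open(n+'.pkl','wb'));cv2.imwrite(f'pics/{n}0.png',c['pixels'][...,::-1])
    R,t=cam(c);print(n,-R.T@t,R[2])
E
```

```text
{'time': 0.0, 'q': array([-1.35804225e+00,  4.23820468e-01,  1.63069156e+00, -1.95575042e-05,
        1.08858940e+00, -1.89892427e-02]), 'qd': array([2.70144891e-04, 1.20503288e-03, 5.74990493e-04, 8.95410097e-04,
       1.69456329e-04, 3.06070699e-05]), 'joint_torque': array([ 4.75510955e-03, -5.44612849e+01, -2.73663175e+01,  6.46947906e-02,
        2.28150305e-02, -1.16948067e-04]), 'position': array([ 0.14345833, -0.60775463,  0.22991379]), 'ee_rot': array([ 9.93293579e-01,  1.15617026e-01, -8.15923063e-05, -7.50012349e-04]), 'contact_force': array([-0.86021919, -0.25759357,  0.37885171]), 'torque': array([ 0.0336008 , -0.03564781, -0.03313171]), 'finger_force': 0.0, 'gripper_width': 0.087557316304602}
scene [-0.34090701  0.54293273  0.88335642] [ 0.68626186 -0.40691693 -0.60287916]
top [0.42108916 0.00210986 1.01528455] [ 0.15392     0.01961343 -0.98788863]
```

View pics/scene0.png

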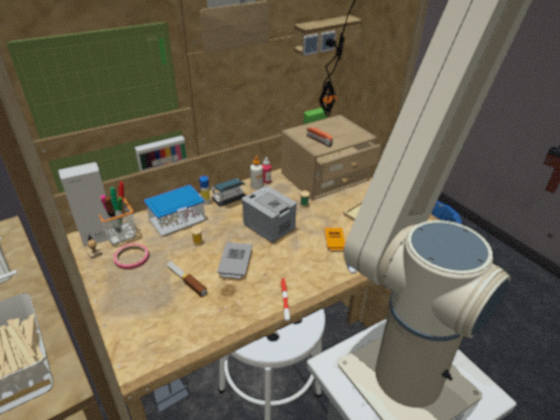

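View pics/top0.png

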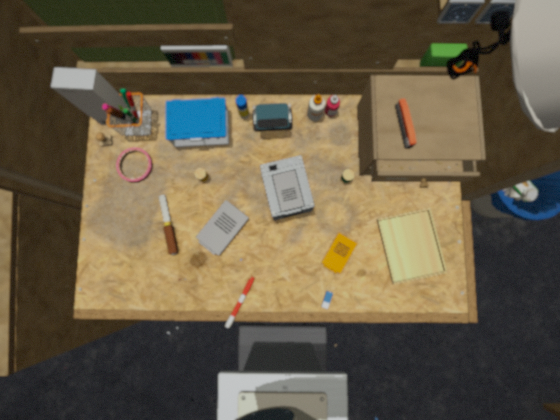

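The top view shows the box at (288,188) with its cover at (289,190). The wooden-handled tool is at (168,225), blade towards the top of the picture, and the tray is at (412,245). The spools are at (202,175) and (348,176). Things that could be taken for the cover are the one seated in the box (289,190), the larger loose grey one (223,228) and the orange one (340,253); I choose the seated one, as it is the smaller grey. Things that could be taken for the tool are the wooden-handled one (168,225), the red/white pen (240,302) and the orange/black knife on the cabinet (406,122); I choose the wooden-handled one.

```bash
python3 - <<'E'
from h import *
c=pickle.load(open('top.pkl','rb'));W=pts(c);im=c['pixels'];hsv=cv2.cvtColor(im,cv2.COLOR_RGB2HSV)
def show(name,m,f=1):
    m=cv2.morphologyEx(m.astype(np.uint8),cv2.MORPH_OPEN,np.ones((2,2)))
    n,l,s,_=cv2.connectedComponentsWithStats(m)
    i=1+np.argmax(s[1:,4]);P=W[l==i];r=cv2.minAreaRect((P[:,:2]*1000).astype(np.float32))
    print(name,'n',s[i,4],'med',np.median(P,0).round(4),'rect',np.round(cv2.boxPoints(r)).tolist(),np.round(r[0],1),np.round(r[1],1),round(r[2],1),'zpct',np.percentile(P[:,2],[5,50,95]).round(4))
def roi(x0,x1,y0,y1):
    m=np.zeros(im.shape[:2],bool);m[y0:y1,x0:x1]=1;return m
z=W[...,2]
show('table',roi(100,150,230,300))
show('boxtop',roi(250,325,145,230)&(z>.09)&(z<.115))
show('tool',roi(150,185,185,265)&(z>.006))
show('handle',roi(150,185,185,265)&(z>.017))
show('tray',roi(370,455,200,295)&(z>.010)&(z<.05))
show('trayfloor',roi(370,455,200,295)&(z>.003)&(z<.010))
show('sp0',roi(190,215,160,190)&(z>.035))
show('sp1',roi(338,360,160,190)&(z>.035))
show('greydecoy',roi(190,252,195,258)&(z>.006))
a=cv2.resize(im[140:230,240:340],None,fx=4,fy=4,interpolation=2);b=cv2.resize(im[185:275,140:240],None,fx=4,fy=4,interpolation=2)
cv2.imwrite('pics/crop1.png',np.hstack([a,b])[...,::-1])
E
```

```text
table n 3500 med [0.4117 0.4091 0.0006] rect [[322.0, 479.0], [330.0, 1.0], [509.0, 4.0], [500.0, 482.0]] [415.2 241.1] [178.8 478.2] 1.0 zpct [-0.0024  0.0006  0.0038]
boxtop n 2255 med [ 0.6036 -0.0088  0.1006] rect [[421.0, 2.0], [448.0, -112.0], [707.0, -51.0], [681.0, 63.0]] [564.3 -24.5] [266.7 116.9] 13.2 zpct [0.0946 0.1006 0.1034]
tool n 464 med [0.4975 0.293  0.0192] rect [[313.0, 62.0], [421.0, 2.0], [596.0, 319.0], [488.0, 378.0]] [454.4 190.3] [361.7 123.5] 61.1 zpct [0.0004 0.0192 0.0268]
handle n 276 med [0.4793 0.2879 0.0236] rect [[347.0, 28.0], [421.0, 2.0], [526.0, 303.0], [453.0, 329.0]] [436.8 165.3] [318.5  78.2] 70.7 zpct [0.012  0.0236 0.0274]
tray n 322 med [ 0.5068 -0.2758  0.0148] rect [[310.0, -22.0], [397.0, -423.0], [565.0, -386.0], [478.0, 14.0]] [ 437.3 -204.2] [171.8 410.2] 12.2 zpct [0.002  0.0148 0.0194]
trayfloor n 2734 med [ 0.4645 -0.3324  0.0055] rect [[317.0, -20.0], [402.0, -412.0], [558.0, -378.0], [473.0, 13.0]] [ 437.6 -199.1] [160.1 400.3] 12.2 zpct [0.0026 0.0055 0.0092]
sp0 n 111 med [0.6439 0.2107 0.0481] rect [[628.0, 217.0], [643.0, 195.0], [663.0, 208.0], [648.0, 230.0]] [645.5 212.6] [24.6 26.6] 33.8 zpct [0.0277 0.0481 0.0509]
sp1 n 109 med [ 0.6432 -0.1666  0.0479] rect [[630.0, -154.0], [635.0, -192.0], [660.0, -188.0], [655.0, -151.0]] [ 644.8 -171.3] [25.3 38. ] 7.8 zpct [0.0006 0.0479 0.0516]
greydecoy n 1491 med [0.5062 0.1557 0.0238] rect [[347.0, 59.0], [451.0, -21.0], [581.0, 148.0], [478.0, 228.0]] [464.3 103.4] [213.2 130.8] 52.4 zpct [0.0115 0.0238 0.0269]
```

View pics/crop1.png

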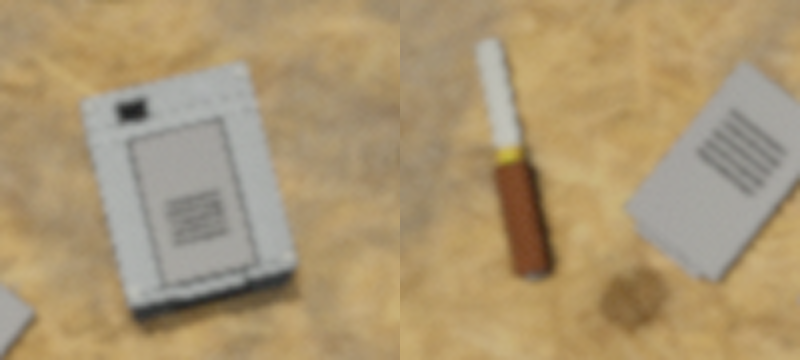

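The left crop shows the grey cover seated in the box, at full picture (289,190), with the notch on its lower edge at about (292,213). The right crop shows the wooden-handled tool, handle about (270,165–253 in crop y), tip near crop (488,40). I take these two; the dropped depth pixels need filtering out before I use the numbers.

```bash
cat >> h.py <<'E'
def ray(c,uv,z,T=None):
    p=cv2.undistortPoints(np.array(uv,float).reshape(-1,1,2),np.array(c['camera_matrix']),np.array(c['distortion'])).reshape(-1,2)
    d=np.c_[p,np.ones(len(p))]
    if T is None: R,t=cam(c); C=-R.T@t; d=d@R
    else: C=T[:3,3]; d=d@T[:3,:3].T
    s=(np.asarray(z)-C[2])/d[:,2]; return C+d*s[:,None] if np.ndim(s) else C+d*s
E
python3 - <<'E'
from h import *
c=pickle.load(open('top.pkl','rb'));W=pts(c);im=c['pixels'];hsv=cv2.cvtColor(im,cv2.COLOR_RGB2HSV).astype(int);z=W[...,2];ok=c['depth']>0
def roi(x0,x1,y0,y1):
    m=np.zeros(im.shape[:2],bool);m[y0:y1,x0:x1]=1;return m
def rect(name,m,zz):
    n,l,s,_=cv2.connectedComponentsWithStats(m.astype(np.uint8));i=1+np.argmax(s[1:,4]);v,u=np.nonzero(l==i)
    P=ray(c,np.c_[u,v],zz)[:,:2]; r=cv2.minAreaRect((P*1000).astype(np.float32))
    d=P-P.mean(0);w,V=np.linalg.eigh(d.T@d);a=V[:,1]
    print(name,s[i,4],np.round(r[0],1),np.round(r[1],1),round(r[2],2),'mean',P.mean(0).round(4),'axis deg',np.degrees(np.arctan2(a[1],a[0])).round(2),'meas z',np.median(z[(l==i)&ok]).round(4))
    return l==i,P
sat,val=hsv[...,1],hsv[...,2]
print('hsv box',hsv[165,300],'front',hsv[217,290],'table',hsv[250,290],'handle',hsv[235,170],'blade',hsv[205,164],'tray',hsv[245,412])
rect('boxtop',roi(255,325,150,225)&ok&(z>.092)&(z<.115),.1)
rect('coverinner',roi(270,310,168,212)&(sat<40),.1)
rect('handle',roi(150,185,185,265)&(hsv[...,0]<11)&(sat>110),.02)
rect('blade',roi(155,175,190,226)&(sat<60),.0135)
rect('tool',roi(150,185,185,265)&ok&(z>.007),.015)
rect('trayall',roi(370,455,200,295)&(hsv[...,0]>21)&(sat>40)&(val>120),.012)
for i,(n,m) in enumerate({'sp0':roi(190,215,160,190)&ok&(z>.035),'sp1':roi(338,360,160,190)&ok&(z>.035)}.items()):rect(n,m,.048)
E
```

```text
hsv box [ 50   4 175] front [ 18 127 104] table [ 21 101 199] handle [ 12 169 124] blade [ 33  15 189] tray [ 26  77 198]
boxtop 2253 [605.4  -7.2] [130.9 103.8] 14.16 mean [ 0.6063 -0.0069] axis deg -165.09 meas z 0.1006
coverinner 1702 [595.7 -14.7] [104.6  93.4] 0.33 mean [ 0.5943 -0.0134] axis deg -167.26 meas z 0.1005
handle 1 [508.1 286.1] [0. 0.] 0.0 mean [0.5081 0.2861] axis deg 90.0 meas z 0.015
blade 191 [562.9 312.5] [72.7 18.7] 14.68 mean [0.5627 0.3123] axis deg -164.94 meas z 0.0133
tool 462 [518.1 300.4] [159.6  25.4] 14.0 mean [0.5074 0.298 ] axis deg -165.5 meas z 0.0209
trayall 3538 [ 465.6 -316.8] [168.8 169.3] 12.05 mean [ 0.4666 -0.3266] axis deg -170.4 meas z 0.0057
sp0 111 [646.3 213.5] [30.  27.1] 45.8 mean [0.646  0.2135] axis deg -142.75 meas z 0.0484
sp1 109 [ 644.6 -164. ] [25.4 28.8] 88.89 mean [ 0.6445 -0.1638] axis deg 158.41 meas z 0.0482
```

Measurements against the given sizes:

| Thing | Measured | Given | Position (mm) |
|---|---|---|---|
| Box top | 131x104, z 100.6 | 130x104, z 100 | centre (605,-7), yaw 14.2° |
| Tool | 160 long | 159 | grip near (493,294), yaw 14.3° |
| Spools | z 48 | 48 | (646,213) and (645,-164) |

The gripper's yaw of 13.3° is already close. Moving across now.

Emit:
arm_command(gripper=[100, 100, 100, 100, 100, 100, 100, 100], slide=[[26, 20, 2], [26, 20, 2], [26, 20, 2], [26, 20, 2], [26, 20, 2], [26, 20, 2], [26, 20, 2], [26, 20, 2]], twist=[[0, 0, 0.016], [0, 0, 0.016], [0, 0, 0.016], [0, 0, 0.016], [0, 0, 0.016], [0, 0, 0.016], [0, 0, 0.016], [0, 0, 0.016]])

```text
time: 0.77
position: [0.4051, -0.4063, 0.2507]
ee_rot: [0.992, 0.124, -0.0, -0.0]
contact_force: [0.7, -0.5, -0.5]
gripper_width: 0.0879
finger_force: 0.0
```

Emit:
arm_command(gripper=[100, 100, 100, 100, 100, 100, 100, 100], slide=[[6, 32, 0], [6, 32, 0], [6, 32, 0], [6, 32, 0], [6, 32, 0], [6, 32, 0], [6, 32, 0], [6, 32, 0]], twist=[[0, 0, 0], [0, 0, 0], [0, 0, 0], [0, 0, 0], [0, 0, 0], [0, 0, 0], [0, 0, 0], [0, 0, 0]])

```text
time: 1.43
position: [0.4633, -0.0857, 0.2506]
ee_rot: [0.992, 0.124, -0.0, -0.0]
contact_force: [0.4, -0.2, 0.1]
gripper_width: 0.0877
finger_force: 0.0
```

Emit:
arm_command(gripper=[100, 100, 100, 100, 100, 100, 100, 100], slide=[[1, 32, 0], [1, 32, 0], [1, 32, 0], [1, 32, 0], [1, 32, 0], [1, 32, 0], [1, 32, 0], [1, 32, 0]], twist=[[0, 0, 0], [0, 0, 0], [0, 0, 0], [0, 0, 0], [0, 0, 0], [0, 0, 0], [0, 0, 0], [0, 0, 0]])

```text
time: 2.1
position: [0.4732, 0.235, 0.2506]
ee_rot: [0.992, 0.124, 0.0, -0.0]
contact_force: [0.4, -0.8, -0.2]
gripper_width: 0.0882
finger_force: 0.0
```

Emit:
arm_command(gripper=[100, 100, 100, 100], slide=[[2, 5.9, -8], [2, 5.9, -8], [2, 5.9, -8], [2, 5.9, -8]], twist=[[0, 0, 0], [0, 0, 0], [0, 0, 0], [0, 0, 0]])

```text
time: 2.43
position: [0.4919, 0.2917, 0.1667]
ee_rot: [0.992, 0.125, -0.003, 0.001]
contact_force: [-0.2, -0.5, 0.3]
gripper_width: 0.0877
finger_force: 0.0
```

```bash
python3 - <<'E'
from h import *
o=arm.get_obs();c=arm.capture('wrist');pickle.dump((o,c),open('w1.pkl','wb'));T=wristT(o,c)
print(o['position'],T.round(3),c['camera_matrix'])
cv2.imwrite('pics/w1.png',c['pixels'][...,::-1])
W=pts(c,T);im=c['pixels'];hsv=cv2.cvtColor(im,cv2.COLOR_RGB2HSV).astype(int);z=W[...,2];ok=c['depth']>0
near=(np.abs(W[...,0]-.52)<.12)&(np.abs(W[...,1]-.30)<.05)&ok
for n,m,zz in(('tool',near&(z>.008)&(z<.04),None),('table',near&(z<.006),None)):
    P=W[m];print(n,m.sum(),np.percentile(P[:,2],[5,50,95]).round(4) if m.sum() else '')
    if m.sum()>20:
        r=cv2.minAreaRect((P[:,:2]*1000).astype(np.float32));print(np.round(r[0],1),np.round(r[1],1),round(r[2],1))
E
```

```text
[0.49187726 0.29170152 0.16674914] [[ 0.248 -0.935 -0.252  0.561]
 [-0.969 -0.239 -0.065  0.309]
 [ 0.001  0.26  -0.966  0.32 ]
 [ 0.     0.     0.     1.   ]] [[315.80988136   0.         279.46369119]
 [  0.         315.80988136 212.20204138]
 [  0.           0.           1.        ]]
tool 3344 [0.0121 0.0205 0.0242]
[519.7 300.6] [159.   23.4] 14.7
table 20333 [-0.0017 -0.0005  0.0008]
[520. 300.] [100. 240.] 90.0
```

View pics/w1.png

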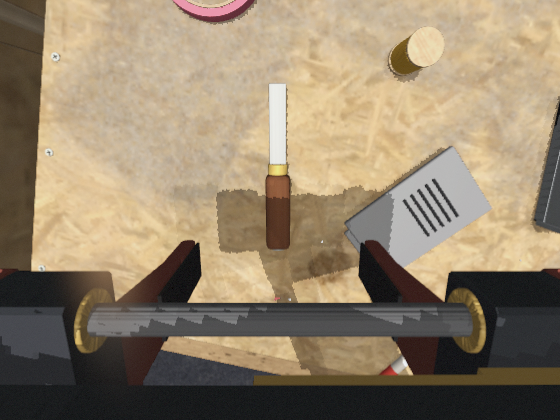

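The wrist view shows the tool's blade tip at (277,85) and handle end at (277,248), spool 0 at (415,52) and the grey decoy at (420,205). The tool measures 159 x 23.4 mm with its grip at (493.1,293.6), which agrees with the first estimate.

Emit:
arm_command(gripper=[100, 100, 100, 100, 100, 100, 100, 100], slide=[[0, 0, -4], [0, 0, -8], [0, 0, -11], [0, 0, -13], [0, 0, -14.5], [0, 0, -15.4], [0, 0, -15.8], [0, 0, -15.8]], twist=[[0, 0, 0.005], [0, 0, 0.005], [0, 0, 0.005], [0, 0, 0.005], [0, 0, 0.005], [0, 0, 0.005], [0, 0, 0.005], [0, 0, 0.005]])

```text
time: 3.15
position: [0.494, 0.2903, 0.0132]
ee_rot: [0.992, 0.126, 0.0, -0.0]
contact_force: [-0.2, -0.3, 0.2]
gripper_width: 0.0878
finger_force: 0.0
```

Emit:
arm_command(gripper=[0, 0, 0, 0, 0, 0, 0, 0], slide=[[0, 0, 0], [0, 0, 0], [0, 0, 0], [0, 0, 0], [0, 0, 0], [0, 0, 0], [0, 0, 0], [0, 0, 0]], twist=[[0, 0, 0], [0, 0, 0], [0, 0, 0], [0, 0, 0], [0, 0, 0], [0, 0, 0], [0, 0, 0], [0, 0, 0]])

```text
time: 3.82
position: [0.4936, 0.2908, 0.0127]
ee_rot: [0.992, 0.126, 0.0, -0.0]
contact_force: [0.0, 0.4, -0.0]
gripper_width: 0.0379
finger_force: 0.0
```

Emit:
arm_command(gripper=[0, 0, 0, 0, 0, 0, 0], slide=[[0, 0, 0], [0, 0, 0], [0, 0, 0], [0, 0, 0], [0, 0, 0], [0, 0, 0], [0, 0, 0]], twist=[[0, 0, 0], [0, 0, 0], [0, 0, 0], [0, 0, 0], [0, 0, 0], [0, 0, 0], [0, 0, 0]])

```text
time: 4.4
position: [0.4936, 0.2907, 0.0126]
ee_rot: [0.992, 0.126, -0.0, 0.0]
contact_force: [-0.2, 0.1, -0.8]
gripper_width: 0.0237
finger_force: 30.0
```

Emit:
arm_command(gripper=[0, 0, 0, 0, 0, 0, 0, 0], slide=[[0, 0, 2], [0, 0, 5], [0, 0, 9], [0, 0, 12], [-1, -3, 14], [-2, -6, 14], [-3, -10, 14], [-4, -14, 14]], twist=[[0, 0, 0], [0, 0, 0], [0, 0, 0], [0, 0, 0], [0, 0, 0], [0, 0, 0], [0, 0, 0], [0, 0, 0]])

```text
time: 5.07
position: [0.453, 0.1498, 0.1532]
ee_rot: [0.992, 0.127, 0.001, -0.0]
contact_force: [-0.7, -1.4, -1.0]
gripper_width: 0.0238
finger_force: 30.0
```

Emit:
arm_command(gripper=[0, 0, 0, 0, 0, 0, 0, 0], slide=[[-1, -4, 0], [-2, -8, 0], [-3, -12, 0], [-4, -16, -1], [-4, -19, -3], [-4, -20.6, -5], [-4, -20.6, -6.1], [-4, -20.6, -6.1]], twist=[[0, 0, 0], [0, 0, 0], [0, 0, 0], [0, 0, 0], [0, 0, 0], [0, 0, -0.005], [0, 0, -0.005], [0, 0, -0.005]])

```text
time: 5.73
position: [0.4119, -0.0562, 0.09]
ee_rot: [0.992, 0.122, -0.002, -0.001]
contact_force: [-0.9, 0.2, -1.3]
gripper_width: 0.0239
finger_force: 30.0
```

```bash
python3 - <<'E'
from h import *
o=arm.get_obs();c=arm.capture('wrist');pickle.dump((o,c),open('w2.pkl','wb'));T=wristT(o,c)
print(o['position'],o['ee_rot'],o['contact_force'])
im=c['pixels'];cv2.imwrite('pics/w2.png',im[...,::-1])
W=pts(c,T);z=W[...,2];ok=c['depth']>0;u=np.array([np.cos(.248),np.sin(.248)]);n=np.array([-u[1],u[0]])
B=np.array([.6054,-.0072])
m=ok&(z>.093)&(z<.11)&(np.linalg.norm(W[...,:2]-B,axis=2)<.11)
P=W[m];r=cv2.minAreaRect((P[:,:2]*1000).astype(np.float32));print('box',m.sum(),np.round(r[0],1),np.round(r[1],1),round(r[2],2),np.percentile(P[:,2],[5,50,95]).round(4))
# blade in TCP-tool coordinates
d=W[...,:2]-o['position'][:2];a=d@u;b=d@n
m=ok&(a>.036)&(a<.115)&(abs(b)<.02)&(abs(z-.092)<.02)
print('blade',m.sum(),'a',a[m].min().round(4),a[m].max().round(4),'b',np.percentile(b[m],[2,50,98]).round(4))
for lo in np.arange(.035,.11,.01):
    k=m&(a>lo)&(a<lo+.01)
    if k.sum()>5:print(round(lo,3),k.sum(),np.median(z[k]).round(4),np.median(b[k]).round(4))
E
```

```text
[ 0.41190449 -0.05615576  0.08997102] [ 9.92498118e-01  1.22244456e-01 -1.86912118e-03 -5.33351356e-04] [-0.91146703  0.1944722  -1.27287721]Traceback (most recent call last):
  File "<stdin>", line 8, in <module>
    return _quantile_unchecked(
        a, q, axis, out, overwrite_input, method, keepdims, weights)
    return _ureduce(a,
                    func=_quantile_ureduce_func,
    ...<5 lines>...
                    overwrite_input=overwrite_input,
                    method=method)
    r = func(a, **kwargs)
    result = _quantile(arr,
                       quantiles=q,
    ...<2 lines>...
                       out=out,
                       weights=wgt)
    slices_having_nans = np.isnan(arr[-1, ...])
                                  ~~~^^^^^^^^^
IndexError: index -1 is out of bounds for axis 0 with size 0
```

View pics/w2.png

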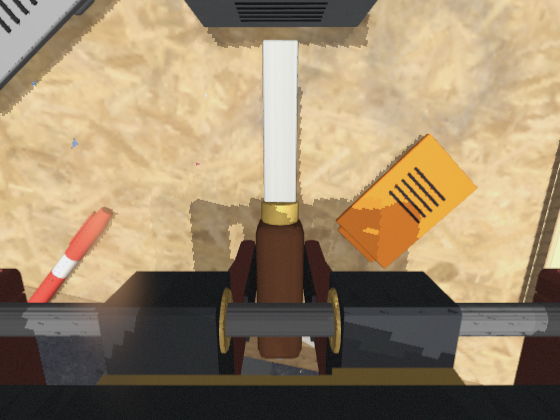

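The wrist view shows the held tool with its blade at col 280, rows 40–200. The box's front is straight ahead at the top edge, mid col about 282. The orange decoy is to the right at (410,200). Now the blade and the front face as numbers.

```bash
python3 - <<'E'
from h import *
o,c=pickle.load(open('w2.pkl','rb'));T=wristT(o,c)
W=pts(c,T);z=W[...,2];ok=c['depth']>0;u=np.array([np.cos(.248),np.sin(.248)]);n=np.array([-u[1],u[0]])
d=W[...,:2]-o['position'][:2];a=d@u;b=d@n
m=ok&(a>.036)&(a<.118)&(abs(b)<.02)&(abs(z-.092)<.02)
print('blade',m.sum(),'amax',a[m].max().round(4))
for lo in np.arange(.035,.11,.01):
    k=m&(a>lo)&(a<lo+.01)
    if k.sum()>5:print(round(lo,3),k.sum(),np.median(z[k]).round(4),np.percentile(b[k],[2,50,98]).round(4))
m=ok&(z>.01)&(z<.097)&(a>.118)&(abs(b)<.08)
P=W[m];print('front',m.sum(),'a',np.percentile(a[m],[1,50,99]).round(4),'b',b[m].min().round(4),b[m].max().round(4),'z',np.percentile(z[m],[1,99]).round(3))
f=np.polyfit(b[m],a[m],1);print('front line slope,off',f)
E
```

```text
blade 5430 amax 0.1081
0.035 575 0.0902 [-0.0084 -0.001   0.0069]
0.045 661 0.0902 [-0.0083 -0.001   0.0067]
0.055 721 0.0902 [-0.0087 -0.001   0.0067]
0.065 743 0.0901 [-0.0086 -0.0011  0.0069]
0.075 786 0.0901 [-0.0085 -0.0011  0.0067]
0.085 811 0.09 [-0.0088 -0.0011  0.0066]
0.095 875 0.09 [-0.0087 -0.0011  0.0066]
0.105 258 0.09 [-0.0085 -0.0011  0.0067]
front 4478 a [0.1351 0.1359 0.1365] b -0.0533 0.0504 z [0.011 0.053]
front line slope,off [0.00124928 0.13590034]
```

Emit:
arm_command(gripper=[0, 0, 0, 0, 0], slide=[[0.5, 0.12, 0], [1, 0.25, 0], [1.5, 0.37, 0], [2, 0.5, 0], [2, 0.5, 0]], twist=[[0, 0, 0], [0, 0, 0], [0, 0, 0], [0, 0, 0], [0, 0, 0]])

```text
time: 6.2
position: [0.4356, -0.0498, 0.0923]
ee_rot: [0.992, 0.124, 0.001, 0.0]
contact_force: [0.8, -0.0, -0.9]
gripper_width: 0.0239
finger_force: 30.0
```

Emit:
arm_command(gripper=[0, 0, 0, 0, 0, 0], slide=[[0.7, 0.18, 0], [1.4, 0.36, 0], [2.1, 0.54, 0], [2.8, 0.71, 0], [3.5, 0.89, 0], [3.5, 0.89, 0]], twist=[[0, 0, 0], [0, 0, 0], [0, 0, 0], [0, 0, 0], [0, 0, 0], [0, 0, 0]])

```text
time: 6.7
position: [0.4706, -0.0412, 0.0918]
ee_rot: [0.992, 0.124, 0.001, 0.0]
contact_force: [-0.1, 0.6, -1.0]
gripper_width: 0.024
finger_force: 30.0
```

The blade is in 32 mm with no contact. Next I lower it onto the sill and start levering.

Emit:
arm_command(gripper=[0, 0, 0, 0, 0, 0, 0], slide=[[0, 0, -0.15], [0, 0, -0.28], [0, 0, -0.58], [0, 0, -0.88], [0.02, 0, -1.18], [0.05, 0.01, -1.48], [0.05, 0.01, -1.48]], twist=[[0, 0, 0], [0, 0, 0], [0.0098, -0.0388, 0], [0.0196, -0.0776, 0], [0.0294, -0.1163, 0], [0.0392, -0.1551, 0], [0.0392, -0.1551, 0]])

```text
time: 7.28
position: [0.4665, -0.0413, 0.076]
ee_rot: [0.989, 0.123, 0.078, -0.01]
contact_force: [-0.6, 0.0, -1.1]
gripper_width: 0.0239
finger_force: 30.0
```

Emit:
arm_command(gripper=[0, 0, 0, 0, 0], slide=[[0.02, 0, -0.15], [0.04, 0.01, -0.3], [0.07, 0.02, -0.45], [0.1, 0.02, -0.59], [0.1, 0.02, -0.59]], twist=[[0.0049, -0.0194, 0], [0.0098, -0.0388, 0], [0.0147, -0.0582, 0], [0.0196, -0.0776, 0], [0.0196, -0.0776, 0]])

```text
time: 7.7
position: [0.4695, -0.0411, 0.0706]
ee_rot: [0.985, 0.122, 0.118, -0.015]
contact_force: [-0.8, 0.5, -2.6]
gripper_width: 0.0242
finger_force: 30.0
```

Emit:
arm_command(gripper=[0, 0, 0], slide=[[0, 0, -0.1], [0, 0, -0.2], [0, 0, -0.2]], twist=[[0, 0, 0], [0, 0, 0], [0, 0, 0]])

```text
time: 7.95
position: [0.4699, -0.041, 0.0691]
ee_rot: [0.985, 0.123, 0.118, -0.015]
contact_force: [-5.1, -2.0, 5.3]
gripper_width: 0.0239
finger_force: 30.0
```

```bash
python3 - <<'E'
from h import *
o=arm.get_obs();c=arm.capture('wrist');pickle.dump((o,c),open('w3.pkl','wb'));T=wristT(o,c)
print(o['position'],o['contact_force'],o['torque'])
im=c['pixels'];cv2.imwrite('pics/w3.png',im[...,::-1])
W=pts(c,T);z=W[...,2];ok=c['depth']>0;u=np.array([np.cos(.248),np.sin(.248)]);n=np.array([-u[1],u[0]])
F=np.array([.5424,-.0231]);d=W[...,:2]-F;a=d@u;b=d@n
m=ok&(a>-.05)&(a<-.002)&(abs(b)<.006)&(z>.05)
if m.sum():
    p=np.polyfit(a[m],z[m],1);print('blade pitch',np.arctan(p[0]),'top z at fulcrum',p[1],m.sum())
for lo in np.arange(-.065,.03,.005):
    k=ok&(a>lo)&(a<lo+.005)&(abs(b)<.006)&(z>.03)
    print(round(lo,3),k.sum(),np.median(z[k]).round(4) if k.sum() else '')
E
```

```text
[ 0.46990255 -0.04102592  0.06911344] [-5.13556922 -1.97879959  5.28690192] [-0.23455357  0.37055034 -0.19013747]
blade pitch 0.12328052199866274 top z at fulcrum 0.08616333632354742 2562
-0.065 249 0.0834
-0.06 272 0.0842
-0.055 251 0.0828
-0.05 261 0.0835
-0.045 260 0.0831
-0.04 247 0.0788
-0.035 252 0.08
-0.03 271 0.0813
-0.025 275 0.0825
-0.02 270 0.0839
-0.015 277 0.0851
-0.01 276 0.0862
-0.005 299 0.0876
-0.0 312 0.0888
0.005 517 0.0908
0.01 388 0.1002
0.015 341 0.1002
0.02 341 0.1002
0.025 354 0.1003
```

View pics/w3.png

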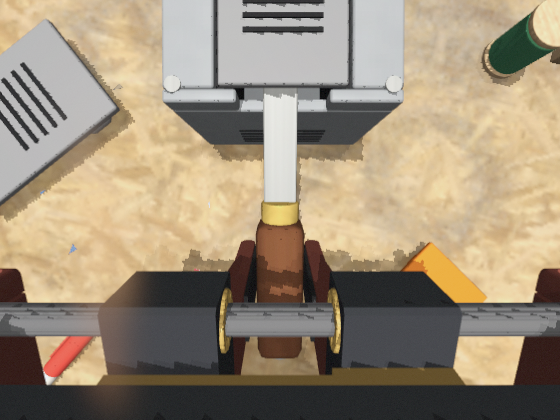

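The blade is at 0.245 rad, unslipped in the grip, and bears on the sill (force 5 N). It shows centred in the notch at (280,95), and the cover is still seated. I continue about the fulcrum in small steps.

Emit:
arm_command(gripper=[0, 0, 0, 0], slide=[[0.03, 0.01, -0.15], [0.07, 0.02, -0.3], [0.11, 0.03, -0.44], [0.11, 0.03, -0.44]], twist=[[0.0049, -0.0194, 0], [0.0098, -0.0388, 0], [0.0147, -0.0582, 0], [0.0147, -0.0582, 0]])

```text
time: 8.33
position: [0.471, -0.0408, 0.0646]
ee_rot: [0.981, 0.122, 0.148, -0.019]
contact_force: [-2.0, -0.7, 4.3]
gripper_width: 0.0238
finger_force: 30.0
```

Emit:
arm_command(gripper=[0, 0, 0], slide=[[0.05, 0.01, -0.15], [0.1, 0.02, -0.3], [0.1, 0.02, -0.3]], twist=[[0.0049, -0.0194, 0], [0.0098, -0.0388, 0], [0.0098, -0.0388, 0]])

```text
time: 8.58
position: [0.4719, -0.0405, 0.0615]
ee_rot: [0.978, 0.121, 0.168, -0.021]
contact_force: [-3.7, -1.3, 4.9]
gripper_width: 0.0237
finger_force: 30.0
```

```bash
cat > look.py <<'E'
from h import *
import sys
o=arm.get_obs();c=arm.capture('wrist');T=wristT(o,c)
print(o['position'],o['contact_force'].round(1))
if len(sys.argv)>1: cv2.imwrite('pics/%s.png'%sys.argv[1],c['pixels'][...,::-1])
W=pts(c,T);z=W[...,2];ok=c['depth']>0;u=np.array([np.cos(.248),np.sin(.248)]);n=np.array([-u[1],u[0]])
F=np.array([.5424,-.0231]);d=W[...,:2]-F;a=d@u;b=d@n
for lo in np.arange(-.07,.05,.005):
    k=ok&(a>lo)&(a<lo+.005)&(abs(b)<.006)&(z>.02)
    k2=ok&(a>lo)&(a<lo+.005)&(abs(abs(b)-.042)<.006)&(z>.02)
    print(round(lo,3),k.sum(),np.median(z[k]).round(4) if k.sum() else '','box',np.median(z[k2]).round(4) if k2.sum() else '')
E
python3 look.py
```

```text
[ 0.47194079 -0.04048836  0.06152633] [-3.7 -1.3  4.9]
-0.07 249 0.0749 box 0.1499
-0.065 250 0.0767 box 
-0.06 273 0.0782 box 
-0.055 249 0.0774 box 
-0.05 270 0.0786 box 
-0.045 225 0.0791 box 
-0.04 250 0.0746 box 
-0.035 275 0.0763 box 
-0.03 265 0.0781 box 
-0.025 275 0.08 box 
-0.02 287 0.0819 box 
-0.015 289 0.0836 box 
-0.01 288 0.0854 box 
-0.005 301 0.0872 box 
0.0 320 0.0889 box 0.0794
0.005 647 0.0922 box 0.0995
0.01 411 0.1034 box 0.0996
0.015 319 0.1034 box 0.0995
0.02 316 0.1032 box 0.0995
0.025 339 0.1031 box 0.0996
0.03 281 0.1031 box 0.0996
0.035 296 0.1029 box 0.0996
0.04 242 0.1027 box 0.0996
0.045 0  box 0.0993
```

The front edge is up 3.9 mm and in contact with the tool, so step 1 should be met. I continue.

Emit:
arm_command(gripper=[0, 0, 0, 0, 0, 0], slide=[[0.05, 0.01, -0.15], [0.1, 0.02, -0.3], [0.16, 0.04, -0.44], [0.22, 0.06, -0.58], [0.29, 0.07, -0.72], [0.29, 0.07, -0.72]], twist=[[0.0049, -0.0194, 0], [0.0098, -0.0388, 0], [0.0147, -0.0582, 0], [0.0196, -0.0776, 0], [0.0245, -0.097, 0], [0.0245, -0.097, 0]])

```text
time: 9.13
position: [0.4752, -0.0394, 0.0543]
ee_rot: [0.968, 0.121, 0.217, -0.028]
contact_force: [-3.6, 0.0, 2.2]
gripper_width: 0.0239
finger_force: 30.0
```

```bash
python3 look.py | awk 'NR==1||NR>14'
```

```text
[ 0.47523196 -0.0393848   0.05434384] [-3.6  0.   2.2]
-0.005 324 0.0872 box 
0.0 322 0.0895 box 0.0778
0.005 610 0.0932 box 0.0996
0.01 665 0.0963 box 0.0996
0.015 471 0.1115 box 0.0995
0.02 287 0.1112 box 0.0996
0.025 285 0.1104 box 0.0996
0.03 260 0.1102 box 0.0995
0.035 269 0.1093 box 0.0996
0.04 21 0.1083 box 0.0996
0.045 0  box 0.0995
```

The cover has sprung, about 12 mm up at the front. I ease the lever back and withdraw it.

Emit:
arm_command(gripper=[0, 0, 0, 0, 0, 0, 0, 0], slide=[[-0.2, -0.06, 0.5], [-0.4, -0.12, 1.1], [-0.55, -0.16, 1.55], [-0.55, -0.16, 1.55], [-2, -0.5, 1.55], [-4, -1, 1.55], [-6, -1.5, 1.55], [-6, -1.5, 1.55]], twist=[[-0.0162, 0.064, 0], [-0.0324, 0.128, 0], [-0.049, 0.194, 0], [-0.049, 0.194, 0], [-0.049, 0.194, 0], [-0.049, 0.194, 0], [-0.049, 0.194, 0], [-0.049, 0.194, 0]])

```text
time: 9.85
position: [0.4152, -0.0556, 0.0703]
ee_rot: [0.985, 0.123, 0.118, -0.013]
contact_force: [-0.4, -0.2, -1.2]
gripper_width: 0.0239
finger_force: 30.0
```

```bash
python3 look.py | awk 'NR==1||NR>14'; python3 -c "
from h import *
o=arm.get_obs();print(o['ee_rot'])"
```

```text
[ 0.41515763 -0.05560042  0.07034362] [-0.4 -0.2 -1.2]
-0.005 3 0.0512 box 
0.0 877 0.0641 box 0.0568
0.005 0  box 
0.01 0  box 
0.015 0  box 
0.02 0  box 
0.025 0  box 
0.03 0  box 
0.035 0  box 
0.04 0  box 
0.045 0  box 
[ 0.98546589  0.12302913  0.11634153 -0.01361866]
```

Emit:
arm_command(gripper=[0, 0, 0, 0, 0, 0, 0, 0], slide=[[-0.5, 0, 3.5], [-0.5, 0, 7], [0, 3, 9], [1, 7, 9], [2, 11, 9], [3, 15, 9], [4, 19, 9], [5, 23, 9]], twist=[[-0.029, 0.116, 0], [-0.058, 0.233, 0], [-0.058, 0.233, 0], [-0.058, 0.233, 0], [-0.058, 0.233, 0], [-0.058, 0.233, 0], [-0.058, 0.233, 0], [-0.058, 0.233, 0]])

```text
time: 10.57
position: [0.4652, 0.172, 0.1607]
ee_rot: [0.992, 0.123, 0.001, 0.001]
contact_force: [0.9, -0.1, -1.3]
gripper_width: 0.0237
finger_force: 30.0
```

Emit:
arm_command(gripper=[0, 0, 0, 0, 0, 0, 0, 0], slide=[[1, 4, 0], [2, 8, 0], [2.7, 11.6, -2], [2.7, 11.6, -5.5], [2.7, 11.6, -9], [2.7, 11.6, -12], [2.7, 11.6, -13.5], [2.7, 11.6, -13.5]], twist=[[0, 0, 0], [0, 0, 0], [0, 0, 0], [0, 0, 0], [0, 0, 0], [0, 0, 0], [0, 0, 0], [0, 0, 0]])

```text
time: 11.23
position: [0.4892, 0.2851, 0.0213]
ee_rot: [0.992, 0.123, -0.002, 0.002]
contact_force: [0.2, 0.7, -0.2]
gripper_width: 0.0237
finger_force: 30.0
```

Emit:
arm_command(gripper=[0, 0, 0, 0], slide=[[0, 0, -0.3], [0, 0, -0.6], [0, 0, -0.7], [0, 0, -0.7]], twist=[[0, 0, 0], [0, 0, 0], [0, 0, 0], [0, 0, 0]])

```text
time: 11.57
position: [0.4918, 0.2865, 0.019]
ee_rot: [0.992, 0.123, 0.001, -0.001]
contact_force: [0.2, 0.4, -1.8]
gripper_width: 0.0236
finger_force: 30.0
```

Emit:
arm_command(gripper=[0, 0, 0, 0], slide=[[0, 0, -0.3], [0, 0, -0.6], [0, 0, -0.6], [0, 0, -0.6]], twist=[[0, 0, 0], [0, 0, 0], [0, 0, 0], [0, 0, 0]])

```text
time: 11.9
position: [0.4917, 0.2865, 0.0125]
ee_rot: [0.992, 0.123, 0.001, -0.001]
contact_force: [1.6, 0.6, 2.0]
gripper_width: 0.0236
finger_force: 30.0
```

Contact with the worktop, so I release the tool and rise.

Emit:
arm_command(gripper=[60, 60, 60, 60, 60, 60, 60, 60], slide=[[0, 0, 0], [0, 0, 0], [0, 0, 0], [0, 0, 0], [0, 0, 1], [0, 0, 3], [0, 0, 6], [0, 0, 10]], twist=[[0, 0, 0], [0, 0, 0], [0, 0, 0], [0, 0, 0], [0, 0, 0], [0, 0, 0], [0, 0, 0], [0, 0, 0]])

```text
time: 12.57
position: [0.4891, 0.2853, 0.1114]
ee_rot: [0.992, 0.124, -0.002, 0.0]
contact_force: [0.5, 0.2, -0.4]
gripper_width: 0.0527
finger_force: 0.0
```

```bash
python3 - <<'E'
from h import *
o=arm.get_obs();c=arm.capture('wrist');T=wristT(o,c);print(o['position'],o['gripper_width'])
W=pts(c,T);z=W[...,2];ok=c['depth']>0
m=ok&(np.abs(W[...,0]-.52)<.12)&(np.abs(W[...,1]-.295)<.05)&(z>.008)&(z<.06)
r=cv2.minAreaRect((W[m][:,:2]*1000).astype(np.float32));print('tool',np.round(r[0]),np.round(r[1],1),round(r[2],1),np.percentile(W[m][:,2],[5,50,95]).round(4))
c=arm.capture('top');W=pts(c);z=W[...,2];ok=c['depth']>0
u=np.array([np.cos(.248),np.sin(.248)]);n=np.array([-u[1],u[0]])
d=W[...,:2]-np.array([.6054,-.0072]);a=d@u;b=d@n
for lo in np.arange(-.07,.04,.01):
    k=ok&(a>lo)&(a<lo+.01)&(abs(b)<.02);kb=ok&(a>lo)&(a<lo+.01)&(abs(abs(b)-.042)<.006)
    print(round(lo,3),k.sum(),np.median(z[k]).round(4) if k.sum() else '',np.median(z[kb]).round(4) if kb.sum() else '')
m=ok&(a<-.01)&(a>-.09)&(z>.1055)&(abs(b)<.05);print('raised',m.sum(),'a',a[m].min(),'b',np.percentile(b[m],[1,50,99]).round(4))
# tray rim
d=W[...,:2]-np.array([.465,-.33]);m=ok&(abs(d[...,0])<.11)&(abs(d[...,1])<.085)&(z>.0115)&(z<.03)
for (lo,hi) in((.0115,.03),(.003,.03)):
    m=ok&(abs(d[...,0])<.11)&(abs(d[...,1])<.1)&(z>lo)&(z<hi)
    m=cv2.morphologyEx(m.astype(np.uint8),cv2.MORPH_OPEN,np.ones((3,3))) if lo<.01 else m.astype(np.uint8)
    P=W[m>0];r=cv2.minAreaRect((P[:,:2]*1000).astype(np.float32));print('tray',m.sum(),np.round(r[0]),np.round(r[1]),round(r[2],1))
E
```

```text
[0.48914728 0.28526609 0.11137851] 0.05268368249238077
tool [519. 293.] [159.4  23.9] 14.5 [0.0121 0.0203 0.0241]
-0.07 125 0.0463 0.0574
-0.06 65 0.1128 0.1005
-0.05 101 0.1114 0.1003
-0.04 71 0.1108 0.1008
-0.03 66 0.1099 0.1002
-0.02 72 0.1081 0.1001
-0.01 63 0.1067 0.1005
0.0 66 0.1055 0.1006
0.01 66 0.1037 0.1004
0.02 68 0.102 0.1002
0.03 63 0.1001 0.1005
0.04 72 0.101 0.1002
raised 456 a -0.057918413239866316 b [-0.0243  0.0028  0.0304]
tray 532 [ 468. -329.] [171. 141.] 12.5
tray 3072 [ 467. -332.] [174. 146.] 12.3
```

The tool lies flat on the worktop: 159 x 24 mm, top at 24 mm. The tray measures 171 x 141 mm, centre (468,-329), yaw 12.4°. The cover's front is 12.5 mm up and tilted 0.14 rad, so I go to grip it at (563,-16).

Emit:
arm_command(gripper=[100, 100, 100, 100, 100, 100, 100, 100], slide=[[0, 0, 4], [0.5, -3, 7], [1.4, -7, 8], [2.3, -11, 8], [3.2, -15, 8], [4.1, -19, 8], [5, -23, 8], [6, -27, 8]], twist=[[0, 0, 0], [0, 0, 0], [0, 0, 0], [0, 0, 0], [-0.01, 0.04, 0], [-0.02, 0.08, 0], [-0.034, 0.136, 0], [-0.034, 0.136, 0]])

```text
time: 13.33
position: [0.5517, 0.0143, 0.192]
ee_rot: [0.99, 0.123, -0.071, 0.008]
contact_force: [1.2, 0.1, -0.6]
gripper_width: 0.0877
finger_force: 0.0
```

Emit:
arm_command(gripper=[100, 100, 100, 100, 100], slide=[[1.15, -3.25, 0], [1.15, -3.25, -2], [1.15, -3.25, -4], [1.15, -3.25, -5], [1.15, -3.25, -5]], twist=[[0, 0, 0], [0, 0, 0], [0, 0, 0], [0, 0, 0], [0, 0, 0]])

```text
time: 13.75
position: [0.5604, -0.0163, 0.1396]
ee_rot: [0.99, 0.123, -0.072, 0.008]
contact_force: [-1.0, -0.3, 0.3]
gripper_width: 0.0879
finger_force: 0.0
```

```bash
python3 - <<'E'
from h import *
o=arm.get_obs();c=arm.capture('wrist');T=wristT(o,c);print(o['position'],o['ee_rot'].round(3),o['gripper_width'])
cv2.imwrite('pics/w4.png',c['pixels'][...,::-1])
W=pts(c,T);z=W[...,2];ok=c['depth']>0
u=np.array([np.cos(.248),np.sin(.248)]);n=np.array([-u[1],u[0]])
d=W[...,:2]-np.array([.6054,-.0072]);a=d@u;b=d@n
for lo in np.arange(-.07,.06,.01):
    k=ok&(a>lo)&(a<lo+.01)&(abs(b)<.02)&(z<.12);kb=ok&(a>lo)&(a<lo+.01)&(abs(abs(b)-.042)<.005)&(z<.105)
    print(round(lo,3),k.sum(),np.median(z[k]).round(4) if k.sum() else '',np.median(z[kb]).round(4) if kb.sum() else '')
m=ok&(abs(a+.043)<.012)&(z>.1045)&(z<.118)&(abs(b)<.04);print('side b',m.sum(),np.percentile(b[m],[1,50,99]).round(4) if m.any() else '', 'tcp a,b',(o['position'][:2]-[.6054,-.0072])@u,(o['position'][:2]-[.6054,-.0072])@n)
E
```

```text
[ 0.56036521 -0.01634399  0.13956048] [ 0.99   0.123 -0.072  0.008] 0.08787078169487814
-0.07 2 0.0991 0.0993
-0.06 515 0.1125 0.0995
-0.05 1040 0.1115 0.0995
-0.04 1073 0.1102 0.0995
-0.03 1098 0.1087 0.0996
-0.02 1170 0.1073 0.0995
-0.01 1225 0.1057 0.0995
0.0 1267 0.1041 0.0995
0.01 1347 0.1027 0.0996
0.02 1379 0.1012 0.0995
0.03 1457 0.0995 0.0995
0.04 1513 0.0996 0.0996
0.05 1638 0.0997 0.0995
side b 3408 [-0.0251  0.0019  0.0294] tcp a,b -0.04590149683217928 0.0021902591128862975
```

View pics/w4.png

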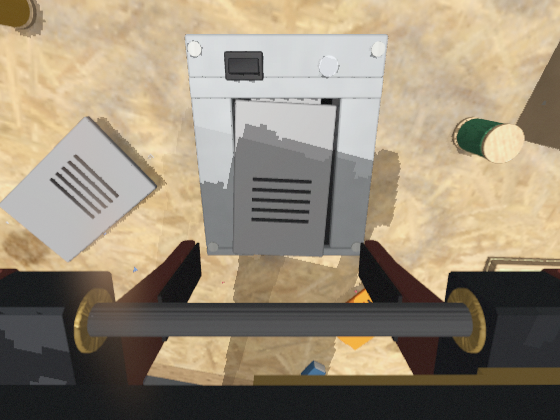

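The wrist view shows the cover raised in the box at about (283,180) with its front edge at row 253. The fingers are either side at (195,260) and (365,260), centred on it. I descend to just above the box top.

Emit:
arm_command(gripper=[100, 100, 100, 100, 100], slide=[[0.1, 0, -1], [0.2, 0, -1.8], [0.2, 0, -2.4], [0.2, 0, -2.6], [0.2, 0, -2.6]], twist=[[0, 0, 0], [0, 0, 0], [0, 0, 0], [0, 0, 0], [0, 0, 0]])

```text
time: 14.22
position: [0.564, -0.0161, 0.1153]
ee_rot: [0.99, 0.123, -0.07, 0.008]
contact_force: [-0.1, -0.5, 0.6]
gripper_width: 0.0878
finger_force: 0.0
```

Emit:
arm_command(gripper=[100, 100, 0, 0, 0, 0, 0, 0], slide=[[0, 0, -0.3], [0, 0, -0.3], [0, 0, -0.3], [0, 0, -0.3], [0, 0, -0.3], [0, 0, -0.3], [0, 0, -0.3], [0, 0, -0.3]], twist=[[0, 0, 0], [0, 0, 0], [0, 0, 0], [0, 0, 0], [0, 0, 0], [0, 0, 0], [0, 0, 0], [0, 0, 0]])

```text
time: 14.88
position: [0.5644, -0.0163, 0.113]
ee_rot: [0.99, 0.123, -0.07, 0.008]
contact_force: [-0.6, -0.7, -0.1]
gripper_width: 0.0555
finger_force: 29.8
```

Emit:
arm_command(gripper=[0, 0, 0, 0], slide=[[0, 0, 0], [0, 0, 0], [0, 0, 0], [0, 0, 0]], twist=[[0, 0, 0], [0, 0, 0], [0, 0, 0], [0, 0, 0]])

```text
time: 15.22
position: [0.5644, -0.0163, 0.1129]
ee_rot: [0.99, 0.123, -0.07, 0.008]
contact_force: [-0.3, -0.6, 0.9]
gripper_width: 0.0557
finger_force: 29.8
```

The cover is held at 56 mm. I draw it forward 9 mm along its own tilt, then lift.

Emit:
arm_command(gripper=[0, 0, 0, 0, 0], slide=[[-0.3, -0.07, 0.04], [-0.6, -0.15, 0.08], [-0.87, -0.22, 0.12], [-0.87, -0.22, 0.12], [-0.87, -0.22, 0.12]], twist=[[0, 0, 0], [0, 0, 0], [0, 0, 0], [0, 0, 0], [0, 0, 0]])

```text
time: 15.63
position: [0.5555, -0.0184, 0.1142]
ee_rot: [0.99, 0.123, -0.07, 0.008]
contact_force: [0.3, 1.8, 0.0]
gripper_width: 0.0557
finger_force: 29.9
```

Emit:
arm_command(gripper=[0, 0, 0, 0, 0, 0, 0], slide=[[0, 0, 0.5], [0, 0, 1.2], [0, 0, 2], [0, 0, 3.5], [0, 0, 6], [0, 0, 8], [0, 0, 8]], twist=[[0, 0, 0], [0, 0, 0], [0, 0, 0], [0, 0, 0], [0, 0, 0], [0, 0, 0], [0, 0, 0]])

```text
time: 16.22
position: [0.5582, -0.0187, 0.1987]
ee_rot: [0.99, 0.123, -0.066, 0.009]
contact_force: [0.7, -0.2, -0.4]
gripper_width: 0.0555
finger_force: 29.9
```

Emit:
arm_command(gripper=[0, 0, 0, 0, 0, 0, 0, 0], slide=[[-1.3, -3.6, 0], [-2.6, -7.2, 0], [-3.9, -10.8, 0], [-5.2, -14.4, 0], [-6.6, -18, 0], [-7.9, -21.6, 0], [-9.2, -25.2, 0], [-10.5, -28.8, 0]], twist=[[0, 0, 0], [0, 0, 0], [0.01, -0.04, 0], [0.02, -0.08, 0], [0.034, -0.136, 0], [0.034, -0.136, 0], [0.034, -0.136, -0.03], [0.034, -0.136, -0.03]])

```text
time: 16.88
position: [0.4492, -0.3081, 0.1941]
ee_rot: [0.994, 0.108, -0.0, -0.001]
contact_force: [0.2, 0.4, -0.0]
gripper_width: 0.0551
finger_force: 29.9
```

Emit:
arm_command(gripper=[0, 0, 0, 0, 0, 0, 0, 0], slide=[[-1.1, -2.9, -1], [-1.1, -2.9, -4], [-1.1, -2.9, -7], [-1.1, -2.9, -9], [-1.1, -2.9, -11], [-1.1, -2.9, -12], [-1.1, -2.9, -12], [-1.1, -2.9, -12]], twist=[[0, 0, 0], [0, 0, 0], [0, 0, 0], [0, 0, 0], [0, 0, 0], [0, 0, 0], [0, 0, 0], [0, 0, 0]])

```text
time: 17.55
position: [0.4396, -0.3354, 0.074]
ee_rot: [0.994, 0.109, -0.001, -0.002]
contact_force: [0.5, -0.3, -0.3]
gripper_width: 0.0552
finger_force: 29.9
```

```bash
python3 - <<'E'
from h import *
o=arm.get_obs();c=arm.capture('wrist');T=wristT(o,c);print(o['position'],o['ee_rot'].round(3))
cv2.imwrite('pics/w5.png',c['pixels'][...,::-1])
W=pts(c,T);z=W[...,2];ok=c['depth']>0
t=np.radians(12.4);u=np.array([np.cos(t),np.sin(t)]);n=np.array([-u[1],u[0]])
d=W[...,:2]-np.array([.468,-.329]);a=d@u;b=d@n;zt=o['position'][2]
m=ok&(abs(z-zt)<.015)&(abs(b)<.022)&(a>-.02)&(a<.08)
p=np.c_[a[m],b[m],np.ones(m.sum())];s=np.linalg.lstsq(p,z[m],rcond=None)[0];print('cover plane slopes a,b,z0',s,m.sum(),'a',a[m].min(),a[m].max())
m=ok&(z>.011)&(z<.025)&(abs(a)<.11)&(abs(b)<.09)
for k,mm,ax in(('far wall a',m&(a>.07)&(abs(b)<.04),a),('left b',m&(b>.055),b),('right b',m&(b<-.055),b)):
    print(k,mm.sum(),np.percentile(ax[mm],[5,50,95]).round(4) if mm.sum() else '')
E
```

```text
[ 0.4395808  -0.33535045  0.07400842] [ 0.994  0.109 -0.001 -0.002]
cover plane slopes a,b,z0 [-0.02495955  0.03136917  0.07111228] 12398 a -0.019999182912231565 0.0521483981187581
far wall a 1273 [0.0811 0.0831 0.0859]
left b 2042 [0.0616 0.0656 0.0685]
right b 2081 [-0.0702 -0.0673 -0.0615]
```

View pics/w5.png

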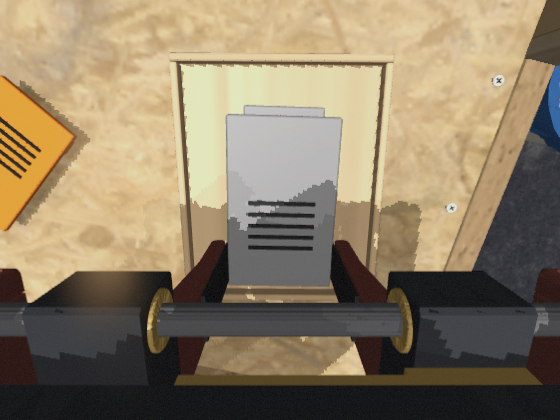

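The wrist view shows the held cover, outer face up, over the tray at (283,200), with tray walls at cols 178 and 383 and row 58. The slopes are only 0.03 and its centre is within a few mm of the tray's. I lower it.

Emit:
arm_command(gripper=[0, 0, 0, 0, 0, 0, 0], slide=[[0, 0, -1.5], [0, 0, -3], [0, 0, -4], [0, 0, -4.5], [0, 0, -4.7], [0, 0, -4.85], [0, 0, -4.85]], twist=[[0, 0, 0], [0, 0, 0], [0, 0, 0], [0, 0, 0], [0, 0, 0], [0, 0, 0], [0, 0, 0]])

```text
time: 18.18
position: [0.44, -0.3357, 0.026]
ee_rot: [0.994, 0.109, 0.0, -0.001]
contact_force: [0.5, 1.2, -0.9]
gripper_width: 0.0557
finger_force: 29.9
```

Emit:
arm_command(gripper=[0, 0, 0], slide=[[0, 0, -0.1], [0, 0, -0.2], [0, 0, -0.2]], twist=[[0, 0, 0], [0, 0, 0], [0, 0, 0]])

```text
time: 18.43
position: [0.4402, -0.3358, 0.0249]
ee_rot: [0.994, 0.109, 0.0, -0.001]
contact_force: [-1.8, 2.0, 10.1]
gripper_width: 0.0556
finger_force: 29.9
```

On the floor (10 N), so I release and rise.

Emit:
arm_command(gripper=[85, 85, 85, 85, 85, 85, 85, 85], slide=[[0, 0, 0.1], [0, 0, 0.1], [0, 0, 0.1], [0, 0, 0.1], [0, 0, 0.1], [0, 0, 2], [0, 0, 5], [0, 0, 9]], twist=[[0, 0, 0], [0, 0, 0], [0, 0, 0], [0, 0, 0], [0, 0, 0], [0, 0, 0], [0, 0, 0], [0, 0, 0]])

```text
time: 19.1
position: [0.438, -0.3342, 0.1121]
ee_rot: [0.994, 0.109, -0.002, -0.004]
contact_force: [0.9, -0.8, 0.5]
gripper_width: 0.0745
finger_force: 0.0
```

Emit:
arm_command(gripper=[85, 85, 85, 85], slide=[[0, 0, 3], [0, 0, 6], [0, 0, 6], [0, 0, 6]], twist=[[0, 0, 0], [0, 0, 0], [0, 0, 0], [0, 0, 0]])

```text
time: 19.43
position: [0.4405, -0.3362, 0.1753]
ee_rot: [0.994, 0.109, 0.001, -0.0]
contact_force: [-0.8, -0.6, -0.9]
gripper_width: 0.0747
finger_force: 0.0
```

```bash
python3 - <<'E'
from h import *
o=arm.get_obs();c=arm.capture('wrist');T=wristT(o,c);print(o['position'],o['contact_force'])
W=pts(c,T);z=W[...,2];ok=c['depth']>0;hsv=cv2.cvtColor(c['pixels'],cv2.COLOR_RGB2HSV)
t=np.radians(12.4);u=np.array([np.cos(t),np.sin(t)]);n=np.array([-u[1],u[0]])
d=W[...,:2]-np.array([.468,-.329]);a=d@u;b=d@n
m=ok&(abs(a)<.065)&(abs(b)<.055)&(z>.017)&(z<.05)
s=np.linalg.lstsq(np.c_[a[m],b[m],np.ones(m.sum())],z[m],rcond=None)[0];print('cover slopes,z0',s.round(4),m.sum(),'a',np.percentile(a[m],[.5,99.5]).round(4),'b',np.percentile(b[m],[.5,99.5]).round(4))
c=arm.capture('top');cv2.imwrite('pics/top1.png',c['pixels'][...,::-1])
W=pts(c);z=W[...,2];ok=c['depth']>0
for x,y in((.646,.2135),(.6445,-.1638)):
    m=ok&(z>.04)&(z<.06)&(np.hypot(W[...,0]-x,W[...,1]-y)<.04);print('spool',m.sum(),W[m].mean(0).round(3))
E
```

```text
[ 0.44053667 -0.33620204  0.17526651] [-0.78132346 -0.64868209 -0.90148601]
cover slopes,z0 [-0.0005  0.001   0.0216] 5287 a [-0.0419  0.0473] b [-0.0298  0.0264]
spool 106 [0.647 0.214 0.048]
spool 114 [ 0.646 -0.167  0.049]
```

View pics/top1.png

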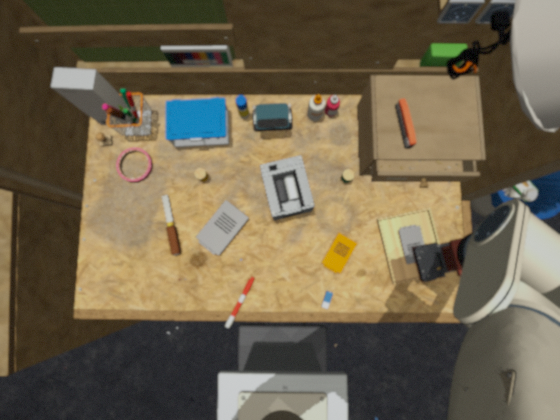

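The top view shows the box open at (289,190), the cover in the tray at (412,243) and the tool on the worktop at (170,225). The spools have not moved, at (202,175) and (348,176). The cover is flat (slopes under 0.002), its top at 21.6 mm and its centre 3 mm off.

```bash
python3 -c "
from cell import arm
print(arm.close_job())"
```

```text
the job is handed in; nothing more can be done
None
```

I handed the job in at about 19.5 s of the 67 s allowed: the box is open, the cover lies flat and outer face up in the tray, the pry tool is on the bare worktop and the spools are unmoved; the hand-in did not report the judge's verdict.

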